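Stand the score pencil in the dice cup, leaning towards the bell

TASK

Take the full-length pencil (the longest of the three) out of the pencil block and stand it, point up, in the deep handle-less dice cup so that it leans on the side of the rim facing the tap bell. Lower it right down into the cup before letting go rather than dropping it in, and leave the cup and the bell standing where they are.

Things in the scene. Friction and masses are not known exactly. Their poses are not given: they have to be found in the camera images.
- pencil: Full-length pencil: plain wood, round, 10 mm in diameter, 190 mm long, top 20 mm sharpened to a dark point; about 18 g. Starts upright, point up, loosely (may lean 4 degrees) in one of three holes, 50 mm apart, of a wooden block 50 mm high. Holes 40 mm deep, their floor 10 mm above the table. Origin: centre of its flat foot; z runs up to the point.
- pencil_point (a point): Sharpened tip of the full-length pencil, 190 mm from its foot. The two other pencils in the block are shorter (105 and 85 mm long); their points reach at most 115 mm above the table.
- cup: Orange silicone dice cup, round, no handle, loose, about 300 g, upright. 100 mm high; outer radius 38 mm at the foot, 45 mm at the rim; wall 4 mm, so inside radius about 34 mm at the floor and 41 mm at the rim; inner floor 6 mm above the table. Origin: centre of its underside; z up; its own x axis points towards the bell (within 6 degrees).
- bell: Small round aluminium tap bell with a spring lever over its top, on a dark disc of 35 mm radius; 67 mm high, loose, about 250 g, 125 to 150 mm from the cup's centre in any direction. Origin: centre of its underside. The pencil must lean towards it. Bystanders under 90 mm high around the cup: a bead tin, a mug with a handle, two dice.

How it is judged:
At the end, for the whole second after the job is handed in: The long pencil rests in the dice cup, foot on its floor (within 25 mm of the underside), point up, 35 mm or more from the cup's axis towards the bell and within 40 mm to either side of that line; all at rest, cup and bell upright and within 30 mm of where they began (z of pencil in the frame of cup between 0 and 0.025 m and horizontal distance between pencil and cup below 0.04 m and x of pencil_point in the frame of cup above 0.035 m and y of pencil_point in the frame of cup between -0.04 and 0.04 m and height (world z) of pencil_point above 0.13 m and linear speed of pencil below 0.02 m/s and angle between each of cup, bell's own z axis and vertical below 0.1 rad and distance of each of cup, bell from where it was at the start of the episode below 0.03 m); the robot touches nothing.
It fails at once if the pencil is let go while its foot is still more than 45 mm above the table (dropped) (height (world z) of pencil above 0.045 m and contact force between pencil and the fingers below 0.02 N).
It fails at once if the cup is tipped by more than about 25 degrees (angle between cup's own z axis and vertical above 0.44 rad).
It fails at once if the bell is tipped or shoved by more than 30 mm (angle between bell's own z axis and vertical above 0.44 rad or distance of bell from where it was at the start of the episode above 0.03 m).
It also fails if it takes over 32 s, if anything falls off the work surface, if the arm or the gripper's body presses on something with over 40 N, if the wrist force passes 120 N, or if a joint passes its speed limit or range.

ROBOT

A 6-joint arm with a two-finger parallel gripper is mounted at the origin on the work surface. World frame = base frame: x ahead of the robot, y to its left, z up, the work surface at z = 0. Lengths are in m, angles in rad, forces in N, time in s.
With the tool pointing down it reaches from about 0.35 to 0.775 m from the base axis. Payload 5.5 kg.
Tool frame: the origin (TCP) lies midway between the tips of the shut fingers; the grasp point (between the pads) lies 19 mm behind it; z points along the fingers, x is the direction in which the jaws open and shut, and the axes are right-handed (so a half turn about z gives the same grasp; the last joint's range is limited). The gripper opens to 85 mm and grips with 20 to 120 N. Pads are 22 mm wide; open, the fingers measure 114 mm over their backs; the gripper's body (76 mm by 85 mm) begins 54 mm behind the grasp point. The pads swing forward as they close: fully open they stand 13 mm farther back than shut.
Start: joints at [1.123, 0.313, 0.046, 1.304, 0, 1.431], TCP at [0.174, 0.548, 0.231] pointing down, gripper open.
Joint ranges: [-2.76, 2.76], [-0.86, 1.69], [-1.03, 1.26], [-2.2, 2.34], [-1.47, 1.5], [-3.14, 3.14]. Speed limits (rad/s): [2.57, 2.57, 3.14, 3.14, 3.14, 3.14].

INTERFACE

Orientations are given as a unit quaternion [w, x, y, z].
In Python, from workcell import env gives the robot as it stands.
- The arm moves only by the tool servo_tool, never from a script. Its argument "targets" is a list of rows, each an object with "xyz": the shift along the tool's x, y, z in m, a list of three; "twist": the turn, a rotation vector about the tool's x, y, z in rad, a list of three; "jaw": the opening, from 0 (shut) to 1 (fully open). A call has 1 to 12 rows; each row is the pose to reach, as a shift and turn from the pose commanded when the call began, along the tool's axes at that moment; what a row does not reach only later rows make up. A row lasts 1/12 s, in which the tool goes at most 41.7 mm and 7.16 degrees, less where a joint would pass 70% of its speed; a pose out of reach is approached as far as the arm can. A call with a gripper value outside its range is refused whole. The fingers move at their own pace and stop on an object; "squeeze" is the grip in N (left out, the last holds). Time passes only in rows, so rows that repeat a pose let the fingers close. It gives the time, the measured TCP pose, the force and the opening at its end, in the units of the state.
- env.get_state(): the state, without advancing time (a new reading comes with each control period).
- env.read_camera(name): name is "side" or "top"; returns a dict with "color" (384x512x3 uint8, red, green, blue), "depth" (384x512 float32, m along the optical axis (not along the pixel's ray), 0 where there is no reading), "fx", "fy", "cx", "cy" (pixels), "k1" (the pictures are not rectified: a ray, as slopes to the right and down, at radius r is drawn at 1 + k1 r^2 times it, then the intrinsics apply), "eye" and "attitude" of the camera in the world. Camera axes: x right, y down, z forward; pixel columns grow to the right and rows downward; lengths in m; the calibration is good to about 2 mm. A picture is of the moment at which its call begins.
- env.hand_in(): hands the job in, once; it reports no verdict.
The state is a dict: "clock": time; "joint_pos": joint angles; "qvel": joint speeds; "tau": joint torques, N m; "tcp_pos": TCP position; "orientation": TCP orientation; "wrist_force": force on the tool from outside, world axes, zero at the start; "ft_torque": the same for the moment, N m; "finger_gap": finger opening in m.
Only numpy, scipy, OpenCV 4.12 (cv2) and the standard library are available. Lean on these libraries where they do the work, as an engineer would, in place of code of your own. Each camera call takes 0.05 s, during which the arm holds its last target. There are 200 camera calls.

## Working session

There is one attempt and no reset: what is moved stays moved. The work goes in short steps, Python scripts to look and compute and a tool call to move; the robot and the scene stay as the last step left them, time stands still between calls to the robot, and variables do not carry over. Pictures are saved under pics/ and viewed, about 8 in all and at most 12, crops included, and the job is handed in when it is done.

Besides the shell and the picture viewer there is one more tool, called by a JSON object that holds its "fn" and its "kwargs". servo_tool: Moves the arm, as the interface text tells. Its arguments: {"type":"object","properties":{"targets":{"type":"array","items":{"type":"object","properties":{"xyz":{"type":"array","items":{"type":"number"}},"twist":{"type":"array","items":{"type":"number"}},"jaw":{"type":"number"}}}},"squeeze":{"type":"number"}},"required":["targets"]}

```bash
mkdir -p pics
cat > h.py <<'E'
import numpy as np,cv2
from scipy.spatial.transform import Rotation as R
from workcell import env
def Rm(q): q=np.array(q,float); return q if q.shape==(3,3) else R.from_quat(np.r_[q[1:],q[0]]).as_matrix()
def world(c,u,v,d):
    p=cv2.undistortPoints(np.array([[[u,v]]],float),np.array([[c['fx'],0,c['cx']],[0,c['fy'],c['cy']],[0,0,1]]),np.array([c['k1'],0,0,0,0.]))[0,0]
    return Rm(c['attitude'])@np.array([p[0]*d,p[1]*d,d])+np.array(c['eye'])
def onplane(c,u,v,z):
    a=world(c,u,v,1.);e=np.array(c['eye']);return e+(a-e)*(z-e[2])/(a[2]-e[2])
def pix(c,P):
    r=Rm(c['attitude']).T@(np.array(P)-c['eye']);s=r[:2]/r[2];s=s*(1+c['k1']*(s@s));return s[0]*c['fx']+c['cx'],s[1]*c['fy']+c['cy']
def snap(name,f):
    c=env.read_camera(name);np.save(f'pics/{f}.npy',c,allow_pickle=True);cv2.imwrite(f'pics/{f}.png',c['color'][:,:,::-1]);return c
def load(f): return np.load(f'pics/{f}.npy',allow_pickle=True).item()
E
python3 - <<'E'
from h import *
for n in('top','side'):
    c=snap(n,n+'0');print({k:v for k,v in c.items() if k not in('color','depth')})
print(env.get_state())
E
cd pics; python3 -c "
import cv2,numpy as np
a=np.vstack([cv2.imread('top0.png'),cv2.imread('side0.png')]);cv2.imwrite('a.png',cv2.resize(np.hstack([a[:384],a[384:]]),(800,300)))"
```

```text
{'fx': 367.38457403059925, 'fy': 367.38457403059925, 'cx': 251.32233737360892, 'cy': 186.49656566238394, 'k1': -0.11556515140059055, 'eye': array([ 0.45278615, -0.04356176,  1.00728685]), 'attitude': array([ 0.0543148 , -0.69818181,  0.71315736, -0.03160125])}
{'fx': 417.8440506295905, 'fy': 417.8440506295905, 'cx': 250.1332677703412, 'cy': 191.96038424791993, 'k1': -0.032719955914628174, 'eye': array([ 0.45890897, -0.56469379,  0.78327078]), 'attitude': array([-0.33974498,  0.93495882, -0.09714472,  0.03143655])}
{'clock': 0.1, 'joint_pos': array([1.12339391e+00, 3.13931988e-01, 4.50734426e-02, 1.30359064e+00,
       1.26654003e-05, 1.43120507e+00]), 'qvel': array([ 0.0008647 , -0.00274868,  0.00226901, -0.00015483,  0.00078778,
       -0.00012372]), 'tau': array([ 3.26614565e-03, -4.81724417e+01,  2.99243653e+01,  1.26302280e-02,
       -1.06988759e-04,  4.19947298e-06]), 'tcp_pos': array([0.17400953, 0.54755553, 0.2304864 ]), 'orientation': array([ 3.84741713e-04,  8.07146988e-01,  5.90349944e-01, -7.31433702e-04]), 'wrist_force': array([-0.72827352, -0.14967063, -0.14561102]), 'ft_torque': array([-0.02979179, -0.00611449, -0.02288542]), 'finger_gap': 0.08535445018604645}
```

View pics/top0.png

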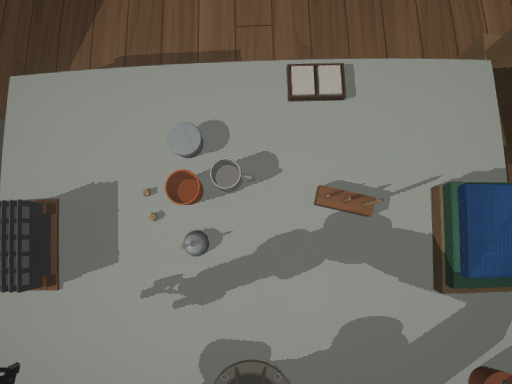

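View pics/side0.png

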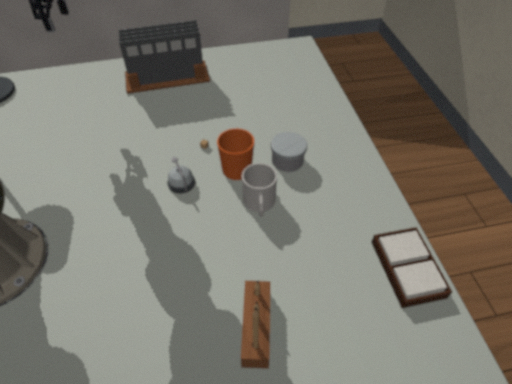

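The top view shows the cup at about (184,187), the bell at (195,243), the mug at (227,176) and the block at (345,200). The long pencil is in the block's right-hand hole, with its tip near (384,199). I'll enlarge these areas.

Run:
```python
from h import *
t=load('top0');s=load('side0')
def crop(c,u0,v0,w,h,k): 
    a=c['color'][v0:v0+h,u0:u0+w,::-1]; a=cv2.convertScaleAbs(a,alpha=1.4); return cv2.resize(a,(w*k,h*k),interpolation=cv2.INTER_CUBIC)
a=crop(t,308,175,90,50,4); b=crop(t,130,110,110,150,4)[:, :]; d=crop(s,225,270,60,100,6)
cv=np.zeros((600,800,3),np.uint8);cv[:200,:360]=a;cv[:600,360:]=b;cv2.imwrite('pics/c1.png',cv)
e=crop(s,225,270,60,100,6);f=crop(s,155,120,110,100,4);cv=np.zeros((600,800,3),np.uint8);cv[:,:360]=e;cv[:400,360:]=f;cv2.imwrite('pics/c2.png',cv)
```

```text
(no output)
```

View pics/c1.png

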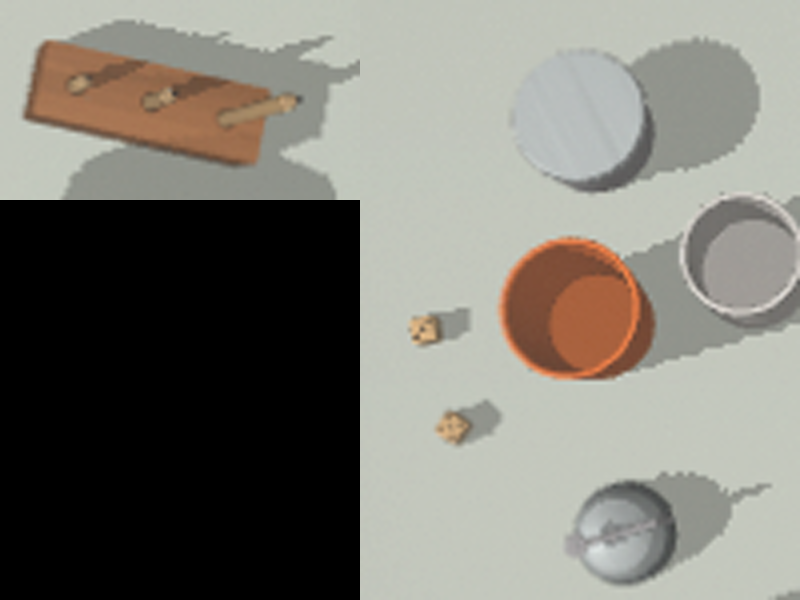

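View pics/c2.png

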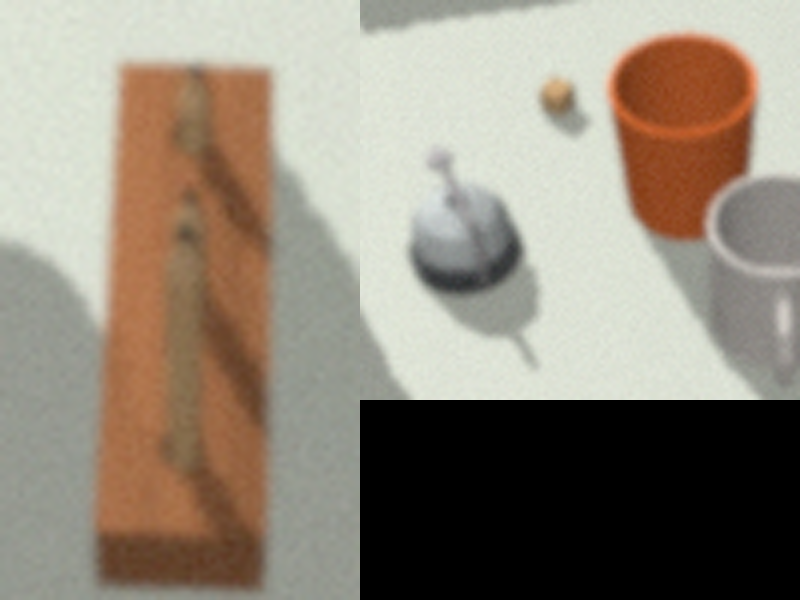

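The crops show the long pencil's hole mouth at top px (363.9,204.1) and its tip at (382.2,199.4). In the side view the mouth is near (255.4,346.3) and the tip is either (255.8,308.3) or (256.3,301.3). The cup rim's centre is at top (182.2,186.6), and the bell dome's centre at (196,242.7).

Run:
```python
from h import *
np.set_printoptions(precision=4,suppress=True)
t=load('top0');s=load('side0')
print('mouth',onplane(t,363.9,204.1,.05),onplane(s,255.4,346.3,.05))
for z in(.19,.195,.2):print('tip',z,onplane(t,382.2,199.4,z))
for q in((255.8,308.3),(256.3,301.3)):
  for z in(.19,.195,.2):print('tipS',q,z,onplane(s,*q,z))
print('short tips',onplane(t,351,198.2,.1))
c=onplane(t,182.2,186.6,.1);print('cup',c,onplane(s,155+322/4-.4,120+86/4-.4,.1))
b=onplane(t,196,242.7,.02);print('bell',b, onplane(t,196,242.7,.04))
print('mug',onplane(t,130+382/4-.4,110+255/4-.4,.085))
# depth check
for u,v in((196,242),(185,190),(364,208),(167,187)):print(world(t,u,v,t['depth'][v,u]))
# block axis, corners
print('blk', [onplane(t,308+x/4-.4,175+y/4-.4,.05)[:2] for x,y in((42,42),(270,92),(255,165),(30,118))])
```

```text
mouth [ 0.5169 -0.3073  0.05  ] [ 0.5156 -0.3107  0.05  ]
tip 0.19 [ 0.517  -0.3109  0.19  ]
tip 0.195 [ 0.5166 -0.3093  0.195 ]
tip 0.2 [ 0.5162 -0.3077  0.2   ]
tipS (255.8, 308.3) 0.19 [ 0.5174 -0.3033  0.19  ]
tipS (255.8, 308.3) 0.195 [ 0.5169 -0.3055  0.195 ]
tipS (255.8, 308.3) 0.2 [ 0.5165 -0.3077  0.2   ]
tipS (256.3, 301.3) 0.19 [ 0.5206 -0.2924  0.19  ]
tipS (256.3, 301.3) 0.195 [ 0.5201 -0.2947  0.195 ]
tipS (256.3, 301.3) 0.2 [ 0.5195 -0.297   0.2   ]
short tips [ 0.529 -0.262  0.1  ]
cup [0.5678 0.1585 0.1   ] [0.5671 0.1573 0.1   ]
bell [0.4252 0.1387 0.02  ] [0.4257 0.135  0.04  ]
mug [0.6011 0.0513 0.085 ]
[0.4281 0.1308 0.0626]
[0.5702 0.1719 0.0042]
[ 0.5068 -0.3073  0.0492]
[0.569  0.2003 0.0892]
blk [array([ 0.5697, -0.1891]), array([ 0.5332, -0.338 ]), array([ 0.4857, -0.3254]), array([ 0.52  , -0.1792])]
```

The long pencil stands nearly plumb at (0.5165,-0.3085), with its tip at about z = 0.20. The cup is at (0.567,0.158) and the bell at (0.427,0.137), so the lean direction is about (-0.99,-0.15). I'll move now, turning the jaw axis square to the lean.

{"fn": "servo_tool", "kwargs": {"targets": [{"xyz":[-0.021,0.031,-0.0012],"twist":[0,0,-0.04]},{"xyz":[-0.042,0.062,-0.0025],"twist":[0,0,-0.08]},{"xyz":[-0.062,0.092,-0.004],"twist":[0,0,-0.12]},{"xyz":[-0.083,0.123,-0.005],"twist":[0,0,-0.16]},{"xyz":[-0.104,0.154,-0.006],"twist":[0,0,-0.2]},{"xyz":[-0.124,0.184,-0.0075],"twist":[0,0,-0.24]},{"xyz":[-0.145,0.215,-0.009],"twist":[0,0,-0.28]},{"xyz":[-0.165,0.245,-0.01],"twist":[0,0,-0.32]},{"xyz":[-0.186,0.276,-0.011],"twist":[0,0,-0.36]},{"xyz":[-0.207,0.307,-0.0125],"twist":[0,0,-0.4]},{"xyz":[-0.227,0.337,-0.014],"twist":[0,0,-0.44]},{"xyz":[-0.248,0.368,-0.015],"twist":[0,0,-0.456]}]}}

```text
schema error: expected keys xyz, twist, jaw
```

{"fn": "servo_tool", "kwargs": {"targets": [{"xyz":[-0.021,0.031,-0.0012],"twist":[0,0,-0.04],"jaw":1},{"xyz":[-0.042,0.062,-0.0025],"twist":[0,0,-0.08],"jaw":1},{"xyz":[-0.062,0.092,-0.004],"twist":[0,0,-0.12],"jaw":1},{"xyz":[-0.083,0.123,-0.005],"twist":[0,0,-0.16],"jaw":1},{"xyz":[-0.104,0.154,-0.006],"twist":[0,0,-0.2],"jaw":1},{"xyz":[-0.124,0.184,-0.0075],"twist":[0,0,-0.24],"jaw":1},{"xyz":[-0.145,0.215,-0.009],"twist":[0,0,-0.28],"jaw":1},{"xyz":[-0.165,0.245,-0.01],"twist":[0,0,-0.32],"jaw":1},{"xyz":[-0.186,0.276,-0.011],"twist":[0,0,-0.36],"jaw":1},{"xyz":[-0.207,0.307,-0.0125],"twist":[0,0,-0.4],"jaw":1},{"xyz":[-0.227,0.337,-0.014],"twist":[0,0,-0.44],"jaw":1},{"xyz":[-0.248,0.368,-0.015],"twist":[0,0,-0.456],"jaw":1}]}}

```text
clock: 1.1
tcp_pos: [0.4503, 0.1986, 0.2462]
orientation: [-0.0, 0.652, 0.758, -0.0]
wrist_force: [0.7, 1.1, 0.3]
finger_gap: 0.0855
```

{"fn": "servo_tool", "kwargs": {"targets": [{"xyz":[-0.04,-0.001,0],"twist":[0,0,0],"jaw":1},{"xyz":[-0.08,-0.002,0],"twist":[0,0,0],"jaw":1},{"xyz":[-0.12,-0.003,0],"twist":[0,0,0],"jaw":1},{"xyz":[-0.16,-0.004,0],"twist":[0,0,0],"jaw":1},{"xyz":[-0.2,-0.005,0],"twist":[0,0,0],"jaw":1},{"xyz":[-0.24,-0.006,0],"twist":[0,0,0],"jaw":1},{"xyz":[-0.28,-0.007,0],"twist":[0,0,0],"jaw":1},{"xyz":[-0.32,-0.008,0],"twist":[0,0,0],"jaw":1},{"xyz":[-0.36,-0.009,0],"twist":[0,0,0],"jaw":1},{"xyz":[-0.4,-0.01,0],"twist":[0,0,0],"jaw":1},{"xyz":[-0.44,-0.011,0],"twist":[0,0,0],"jaw":1},{"xyz":[-0.475,-0.011,0],"twist":[0,0,0],"jaw":1}]}}

```text
clock: 2.1
tcp_pos: [0.5086, -0.2738, 0.2458]
orientation: [-0.0, 0.653, 0.757, -0.0]
wrist_force: [1.3, 0.2, 0.1]
finger_gap: 0.0852
```

{"fn": "servo_tool", "kwargs": {"targets": [{"xyz":[-0.02,0,0],"twist":[0,0,0],"jaw":1},{"xyz":[-0.036,0,0],"twist":[0,0,0],"jaw":1},{"xyz":[-0.036,0,0],"twist":[0,0,0],"jaw":1},{"xyz":[-0.036,0,0],"twist":[0,0,0],"jaw":1}]}}

```text
clock: 2.43
tcp_pos: [0.5139, -0.3072, 0.2453]
orientation: [-0.001, 0.653, 0.757, 0.0]
wrist_force: [0.6, -0.6, -0.6]
finger_gap: 0.0854
```

Run:
```python
from h import *
c=snap('side','side1');t=env.get_state();print(t['tcp_pos'],t['clock'],pix(c,t['tcp_pos']))
a=c['color'][210:384,185:345,::-1];cv2.imwrite('pics/d1.png',cv2.resize(cv2.convertScaleAbs(a,alpha=1.4),None,fx=3.4,fy=3.4,interpolation=cv2.INTER_CUBIC))
```

```text
[ 0.51391166 -0.30636448  0.2456123 ] 2.4833 (np.float64(253.9289785286726), np.float64(293.8895459154522))
```

View pics/d1.png

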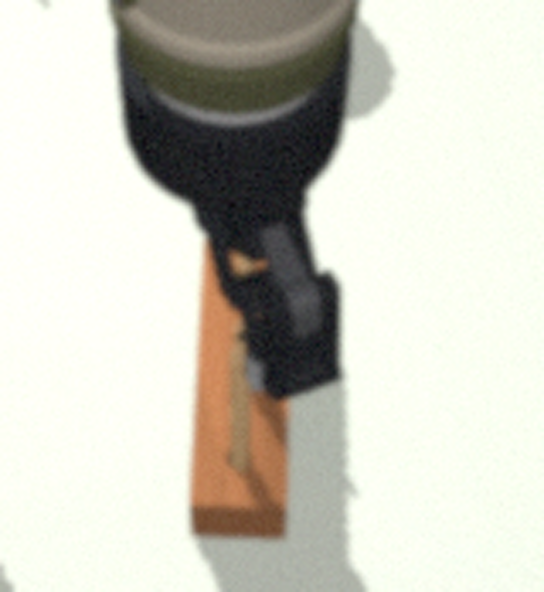

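The near finger shows at crop (245-340,270-395), which is px (257-285,290-326). That is right of where I expected it, so I'll check with depth and the top view.

Run:
```python
from h import *
np.set_printoptions(precision=4,suppress=True)
c=load('side1')
print(pix(c,[.5214,-.348,.258]),pix(c,[.5227,-.357,.258]),pix(c,[.5065,-.264,.258]))
for x,y in((258,375),(275,380),(300,370),(320,360),(325,300),(300,310),(240,400),(240,350)):
    u,v=185+x/3.4-.4,210+y/3.4-.4;print(x,y,world(c,u,v,c['depth'][round(v),round(u)]))
t=snap('top','top1')
a=t['color'][150:250,310:430,::-1];cv2.imwrite('pics/d2.png',cv2.resize(cv2.convertScaleAbs(a,alpha=1.6),None,fx=5,fy=5,interpolation=cv2.INTER_CUBIC))
```

```text
(np.float64(266.1169118702242), np.float64(317.0751063333439)) (np.float64(268.65769987769914), np.float64(323.33686483425674)) (np.float64(242.69969978942), np.float64(264.3204145015419))
258 375 [ 0.5116 -0.3568  0.2741]
275 380 [ 0.5118 -0.3795  0.3226]
300 370 [ 0.5217 -0.3754  0.3166]
320 360 [ 0.5293 -0.3732  0.3162]
325 300 [ 0.529  -0.3725  0.3614]
300 310 [ 0.5207 -0.3733  0.3596]
240 400 [ 0.5149 -0.3111  0.1372]
240 350 [ 0.5153 -0.309   0.1885]
```

View pics/d2.png

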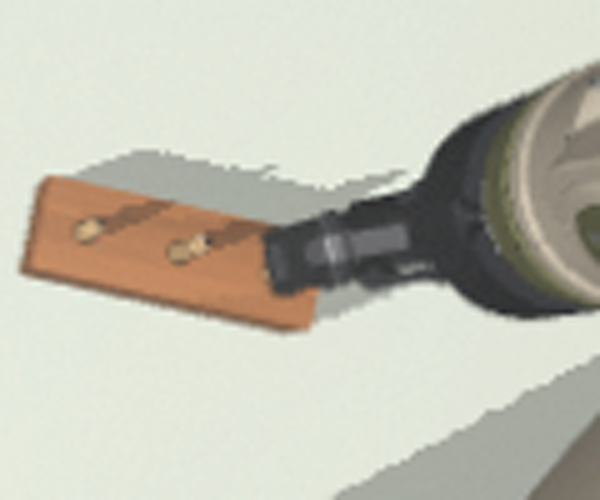

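Depth agrees: the near finger's back centre is at x≈0.521, y≈-0.373, as expected for this yaw. The pencil at (0.515,-0.307) lies between the jaws, so I'll descend and grip.

{"fn": "servo_tool", "kwargs": {"targets": [{"xyz":[0,0.0015,0.02],"twist":[0,0,0],"jaw":1},{"xyz":[0,0.0015,0.04],"twist":[0,0,0],"jaw":1},{"xyz":[0,0.0015,0.06],"twist":[0,0,0],"jaw":1},{"xyz":[0,0.0015,0.08],"twist":[0,0,0],"jaw":1},{"xyz":[0,0.0015,0.095],"twist":[0,0,0],"jaw":1},{"xyz":[0,0.0015,0.104],"twist":[0,0,0],"jaw":1},{"xyz":[0,0.0015,0.104],"twist":[0,0,0],"jaw":1},{"xyz":[0,0.0015,0.104],"twist":[0,0,0],"jaw":0.6},{"xyz":[0,0.0015,0.104],"twist":[0,0,0],"jaw":0.4},{"xyz":[0,0.0015,0.104],"twist":[0,0,0],"jaw":0.2},{"xyz":[0,0.0015,0.104],"twist":[0,0,0],"jaw":0},{"xyz":[0,0.0015,0.104],"twist":[0,0,0],"jaw":0}], "squeeze": 45}}

```text
clock: 3.53
tcp_pos: [0.5162, -0.307, 0.1431]
orientation: [0.001, 0.653, 0.757, 0.0]
wrist_force: [-0.9, 0.6, -0.4]
finger_gap: 0.0256
```

{"fn": "servo_tool", "kwargs": {"targets": [{"xyz":[0,0,0],"twist":[0,0,0],"jaw":0},{"xyz":[0,0,0],"twist":[0,0,0],"jaw":0},{"xyz":[0,0,0],"twist":[0,0,0],"jaw":0},{"xyz":[0,0,0],"twist":[0,0,0],"jaw":0}]}}

```text
clock: 3.87
tcp_pos: [0.5161, -0.307, 0.1428]
orientation: [0.001, 0.653, 0.757, 0.0]
wrist_force: [-0.6, -0.0, 3.0]
finger_gap: 0.0085
```

{"fn": "servo_tool", "kwargs": {"targets": [{"xyz":[0,0,0],"twist":[0,0,0],"jaw":0},{"xyz":[0,0,-0.005],"twist":[0,0,0],"jaw":0},{"xyz":[0,0,-0.015],"twist":[0,0,0],"jaw":0},{"xyz":[0,0,-0.03],"twist":[0,0,0],"jaw":0},{"xyz":[0,0,-0.05],"twist":[0,0,0],"jaw":0},{"xyz":[0,0,-0.07],"twist":[0,0,0],"jaw":0},{"xyz":[0,0,-0.09],"twist":[0,0,0],"jaw":0},{"xyz":[0,0,-0.11],"twist":[0,0,0],"jaw":0},{"xyz":[0,0,-0.13],"twist":[0,0,0],"jaw":0},{"xyz":[0,0,-0.145],"twist":[0,0,0],"jaw":0},{"xyz":[0,0,-0.155],"twist":[0,0,0],"jaw":0},{"xyz":[0,0,-0.16],"twist":[0,0,0],"jaw":0}]}}

```text
clock: 4.87
tcp_pos: [0.5162, -0.3067, 0.3047]
orientation: [0.001, 0.653, 0.758, 0.0]
wrist_force: [0.0, 0.9, 0.1]
finger_gap: 0.0084
```

Run:
```python
from h import *
c=snap('side','side2');t=env.get_state();print(t['tcp_pos'],t['clock'],t['finger_gap'],pix(c,t['tcp_pos']))
a=c['color'][180:384,165:345,::-1];cv2.imwrite('pics/d3.png',cv2.resize(cv2.convertScaleAbs(a,alpha=1.4),None,fx=2.9,fy=2.9,interpolation=cv2.INTER_CUBIC))
```

```text
[ 0.51623646 -0.30681966  0.30473018] 4.9167 0.00885430464692906 (np.float64(255.762989882526), np.float64(273.0661840293327))
```

View pics/d3.png

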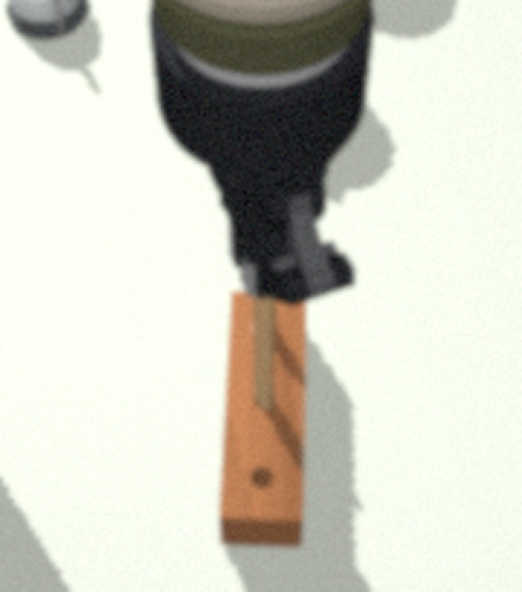

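The pencil is held upright in the jaws, with its foot at about px (255,319), and its hole is empty at crop (262,477). Next I carry it over the cup, tilting the point towards the bell on the way.

{"fn": "servo_tool", "kwargs": {"targets": [{"xyz":[0.015,0.003,0],"twist":[-0.02,0,0],"jaw":0},{"xyz":[0.045,0.008,0],"twist":[-0.05,0,0],"jaw":0},{"xyz":[0.085,0.015,0],"twist":[-0.08,0,0],"jaw":0},{"xyz":[0.125,0.022,0],"twist":[-0.11,0,0],"jaw":0},{"xyz":[0.165,0.03,0],"twist":[-0.15,0,0],"jaw":0},{"xyz":[0.205,0.037,0],"twist":[-0.18,0,0],"jaw":0},{"xyz":[0.245,0.044,0],"twist":[-0.21,0,0],"jaw":0},{"xyz":[0.285,0.051,0],"twist":[-0.24,0,0],"jaw":0},{"xyz":[0.325,0.058,0],"twist":[-0.27,0,0],"jaw":0},{"xyz":[0.365,0.066,0],"twist":[-0.3,0,0],"jaw":0},{"xyz":[0.4,0.072,0],"twist":[-0.33,0,0],"jaw":0},{"xyz":[0.43,0.078,0],"twist":[-0.35,0,0],"jaw":0}]}}

```text
clock: 5.92
tcp_pos: [0.5279, 0.1326, 0.3017]
orientation: [0.113, 0.642, 0.746, 0.132]
wrist_force: [-0.3, 0.2, -0.2]
finger_gap: 0.0086
```

{"fn": "servo_tool", "kwargs": {"targets": [{"xyz":[0.012,0.003,0],"twist":[0,0,0],"jaw":0},{"xyz":[0.022,0.003,0],"twist":[0,0,0],"jaw":0},{"xyz":[0.022,0.003,0],"twist":[0,0,0],"jaw":0},{"xyz":[0.022,0.003,0],"twist":[0,0,0],"jaw":0}]}}

```text
clock: 6.25
tcp_pos: [0.5287, 0.1523, 0.3028]
orientation: [0.113, 0.643, 0.746, 0.131]
wrist_force: [-0.1, -0.2, 0.0]
finger_gap: 0.0086
```

Run:
```python
from h import *
np.set_printoptions(precision=4,suppress=True)
c=snap('side','side3');t=env.get_state();T=Rm(t['orientation']);p=np.array(t['tcp_pos']);f=p+.133*T[:,2];print(p,T[:,2],T[:,0],t['clock'],t['finger_gap'],'foot',f,pix(c,f))
a=c['color'][60:230,140:340,::-1];cv2.imwrite('pics/d4.png',cv2.resize(cv2.convertScaleAbs(a,alpha=1.4),None,fx=3.5,fy=3.5,interpolation=cv2.INTER_CUBIC))
```

```text
[0.5289 0.1517 0.3029] [ 0.3382  0.0501 -0.9397] [-0.1472  0.9891 -0.0002] 6.3 0.008694408370536113 foot [0.5739 0.1584 0.1779] (np.float64(236.79859218094072), np.float64(114.78675374073323))
```

View pics/d4.png

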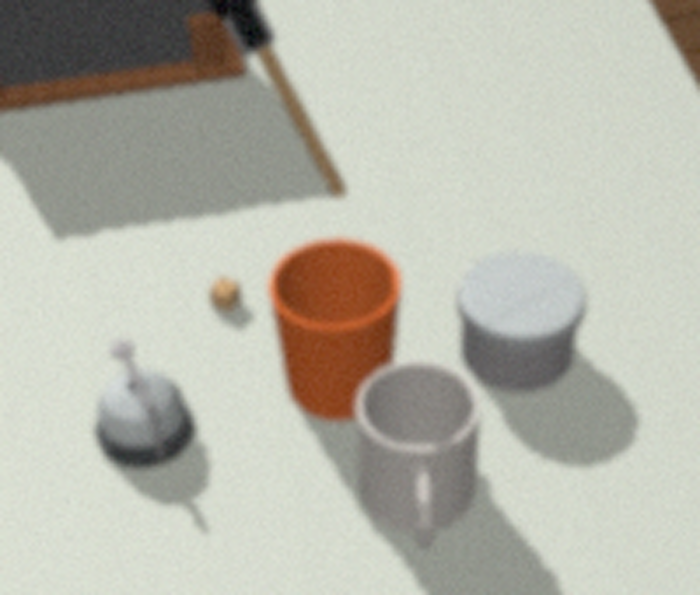

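The foot shows at px (235.9,113.9) and was predicted at (236.8,114.8), so it is within about 1 px. I'll lower it straight down 0.16 m.

{"fn": "servo_tool", "kwargs": {"targets": [{"xyz":[0,-0.0034,0.0094],"twist":[0,0,0],"jaw":0},{"xyz":[0,-0.0086,0.0235],"twist":[0,0,0],"jaw":0},{"xyz":[0,-0.0137,0.0376],"twist":[0,0,0],"jaw":0},{"xyz":[0,-0.0188,0.0517],"twist":[0,0,0],"jaw":0},{"xyz":[0,-0.0239,0.0658],"twist":[0,0,0],"jaw":0},{"xyz":[0,-0.0291,0.0799],"twist":[0,0,0],"jaw":0},{"xyz":[0,-0.0342,0.094],"twist":[0,0,0],"jaw":0},{"xyz":[0,-0.0393,0.108],"twist":[0,0,0],"jaw":0},{"xyz":[0,-0.0445,0.122],"twist":[0,0,0],"jaw":0},{"xyz":[0,-0.05,0.137],"twist":[0,0,0],"jaw":0},{"xyz":[0,-0.053,0.146],"twist":[0,0,0],"jaw":0},{"xyz":[0,-0.0547,0.1504],"twist":[0,0,0],"jaw":0}]}}

```text
clock: 7.3
tcp_pos: [0.5278, 0.1508, 0.1405]
orientation: [0.113, 0.644, 0.745, 0.13]
wrist_force: [-0.1, 0.2, -0.3]
finger_gap: 0.0088
```

{"fn": "servo_tool", "kwargs": {"targets": [{"xyz":[0,0,0],"twist":[0,0,0],"jaw":0},{"xyz":[0,-0.001,0.0028],"twist":[0,0,0],"jaw":0},{"xyz":[0,-0.001,0.0028],"twist":[0,0,0],"jaw":0}]}}

```text
clock: 7.55
tcp_pos: [0.5297, 0.152, 0.1405]
orientation: [0.114, 0.643, 0.746, 0.132]
wrist_force: [-0.6, -0.9, -0.3]
finger_gap: 0.0087
```

{"fn": "servo_tool", "kwargs": {"targets": [{"xyz":[0,-0.001,0.0028],"twist":[0,0,0],"jaw":0},{"xyz":[0,-0.0017,0.0047],"twist":[0,0,0],"jaw":0},{"xyz":[0,-0.0017,0.0047],"twist":[0,0,0],"jaw":0},{"xyz":[0,-0.0017,0.0047],"twist":[0,0,0],"jaw":0}]}}

```text
clock: 7.88
tcp_pos: [0.5293, 0.1525, 0.1354]
orientation: [0.114, 0.643, 0.746, 0.132]
wrist_force: [-0.9, 0.3, 0.3]
finger_gap: 0.0087
```

Run:
```python
from h import *
np.set_printoptions(precision=4,suppress=True)
c=snap('side','side4');t=env.get_state();T=Rm(t['orientation']);p=np.array(t['tcp_pos']);f=p+.133*T[:,2];print(p,t['wrist_force'],t['clock'],'foot',f)
a=c['color'][60:230,140:340,::-1];cv2.imwrite('pics/d5.png',cv2.resize(cv2.convertScaleAbs(a,alpha=1.4),None,fx=3.5,fy=3.5,interpolation=cv2.INTER_CUBIC))
```

```text
[0.5293 0.1525 0.1355] [ 0.1408  0.3579 -0.6617] 7.9333 foot [0.5745 0.1592 0.0106]
```

View pics/d5.png

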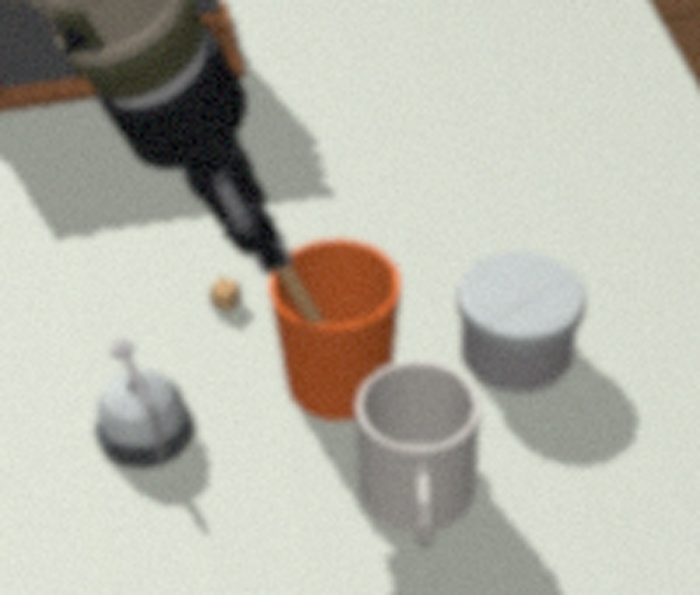

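The pencil is in the cup with its point leaning towards the bell, its foot is about 3 mm off the floor, and the cup and bell look unmoved. I'll lower it the last 3 mm, open, and back out along the tool axis.

{"fn": "servo_tool", "kwargs": {"targets": [{"xyz":[0,-0.0005,0.0014],"twist":[0,0,0],"jaw":0},{"xyz":[0,-0.001,0.0028],"twist":[0,0,0],"jaw":0},{"xyz":[0,-0.001,0.0028],"twist":[0,0,0],"jaw":0},{"xyz":[0,-0.001,0.0028],"twist":[0,0,0],"jaw":0}]}}

```text
clock: 8.27
tcp_pos: [0.5291, 0.1524, 0.1322]
orientation: [0.114, 0.643, 0.746, 0.132]
wrist_force: [-0.3, 0.9, -1.0]
finger_gap: 0.0088
```

{"fn": "servo_tool", "kwargs": {"targets": [{"xyz":[0,0,0],"twist":[0,0,0],"jaw":0.15},{"xyz":[0,0,0],"twist":[0,0,0],"jaw":0.3},{"xyz":[0,0,0],"twist":[0,0,0],"jaw":0.5},{"xyz":[0,0,0],"twist":[0,0,0],"jaw":0.7},{"xyz":[0,0,0],"twist":[0,0,0],"jaw":0.7},{"xyz":[0,0,0],"twist":[0,0,0],"jaw":0.7},{"xyz":[0,0,0],"twist":[0,0,0],"jaw":0.7}]}}

```text
clock: 8.85
tcp_pos: [0.5293, 0.1524, 0.1324]
orientation: [0.114, 0.643, 0.746, 0.132]
wrist_force: [0.2, -0.3, 0.1]
finger_gap: 0.0598
```

{"fn": "servo_tool", "kwargs": {"targets": [{"xyz":[0,0,-0.01],"twist":[0,0,0],"jaw":0.7},{"xyz":[0,0,-0.025],"twist":[0,0,0],"jaw":0.7},{"xyz":[0,0,-0.04],"twist":[0,0,0],"jaw":0.7},{"xyz":[0,0,-0.055],"twist":[0,0,0],"jaw":0.7},{"xyz":[0,0,-0.07],"twist":[0,0,0],"jaw":0.7},{"xyz":[0,0,-0.085],"twist":[0,0,0],"jaw":0.7},{"xyz":[0,0,-0.1],"twist":[0,0,0],"jaw":0.7},{"xyz":[0,0,-0.12],"twist":[0,0,0],"jaw":0.7},{"xyz":[0,0,-0.14],"twist":[0,0,0],"jaw":0.7},{"xyz":[0,0,-0.16],"twist":[0,0,0],"jaw":0.7},{"xyz":[0,0,-0.18],"twist":[0,0,0],"jaw":0.7},{"xyz":[0,0,-0.18],"twist":[0,0,0],"jaw":0.7}]}}

```text
clock: 9.85
tcp_pos: [0.469, 0.1435, 0.3067]
orientation: [0.116, 0.642, 0.746, 0.135]
wrist_force: [0.3, 0.1, -0.3]
finger_gap: 0.06
```

Run:
```python
from h import *
c=snap('side','side5');d=snap('top','top5')
f=lambda a:cv2.resize(cv2.convertScaleAbs(a[:,:,::-1],alpha=1.4),None,fx=3.5,fy=3.5,interpolation=cv2.INTER_CUBIC)
cv2.imwrite('pics/d6.png',np.hstack([f(c['color'][90:240,150:260]),f(d['color'][130:280,130:240])]))
```

```text
(no output)
```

View pics/d6.png

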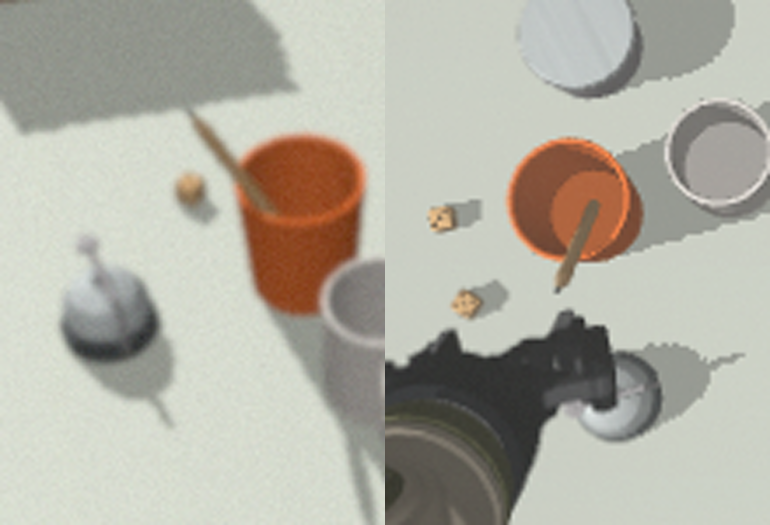

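The pencil leans on the bell side of the rim, with its tip at top px (178.7,212.5) and side px (204.2,121), and the gripper is clear. I'll check the tip in the cup frame, confirm everything is at rest, and then hand in.

{"fn": "servo_tool", "kwargs": {"targets": [{"xyz":[0,0,-0.02],"twist":[0,0,0],"jaw":0.7},{"xyz":[0,0,-0.02],"twist":[0,0,0],"jaw":0.7},{"xyz":[0,0,-0.02],"twist":[0,0,0],"jaw":0.7},{"xyz":[0,0,-0.02],"twist":[0,0,0],"jaw":0.7},{"xyz":[0,0,-0.02],"twist":[0,0,0],"jaw":0.7},{"xyz":[0,0,-0.02],"twist":[0,0,0],"jaw":0.7}]}}

```text
clock: 10.45
tcp_pos: [0.4612, 0.1422, 0.3189]
orientation: [0.113, 0.643, 0.746, 0.131]
wrist_force: [0.5, -0.2, 0.1]
finger_gap: 0.0601
```

Run:
```python
from h import *
np.set_printoptions(precision=4,suppress=True)
s=snap('side','side6');p=load('side5');s0=load('side0')
t=load('top5')
b=np.array([-.989,-.148]);n=np.array([.148,-.989]);cup=np.array([.567,.158])
for z in(.15,.16,.17):
  for P in(onplane(t,178.7,212.5,z),onplane(s,204.2,121,z)):print(z,P,'along',(P[:2]-cup)@b,'side',(P[:2]-cup)@n)
W=(slice(115,200),slice(160,262))
for q in(p,s0):print('meandiff pencil/cup/bell', [np.abs(s['color'][r].astype(int)-q['color'][r]).mean().round(2) for r in((slice(118,148),slice(200,232)),(slice(150,180),slice(215,240)),(slice(155,195),slice(163,198)))])
```

```text
0.15 [0.5    0.1556 0.15  ] along 0.06656763536399439 side -0.00755312056011379
0.15 [0.5016 0.1859 0.15  ] along 0.06058531930887386 side -0.037319761745741344
0.16 [0.4995 0.1533 0.16  ] along 0.06745673102211895 side -0.0053368955503513725
0.16 [0.5009 0.1741 0.16  ] along 0.06300569618225699 side -0.02569651187856204
0.17 [0.4989 0.151  0.17  ] along 0.06834582668024357 side -0.0031206705405889637
0.17 [0.5002 0.1622 0.17  ] along 0.06542607305564013 side -0.014073262011382733
meandiff pencil/cup/bell [np.float64(1.92), np.float64(2.25), np.float64(1.85)]
meandiff pencil/cup/bell [np.float64(11.15), np.float64(3.8), np.float64(3.87)]
```

```bash
python3 -c "
from workcell import env
print(env.hand_in())"
```

```text
the job is handed in; nothing more can be done
None
```

The long pencil is standing point up in the dice cup, leaning on the side of the rim facing the bell. The job is handed in, at about 10.5 s on the clock.

I lifted it out of the block, tilted it about 20° towards the bell over the cup, and lowered it until the foot was about 7–8 mm above the table, on the cup's inner floor. Then I let go and backed out.

**Last checks:**
- **Point:** it is about 0.18 m above the table and 66–68 mm from the cup's axis towards the bell. It is within about 1 cm of the line to the bell.
- **At rest:** two pictures 0.6 s apart differ only at noise level around the pencil, cup and bell.
- **Cup and bell:** both are upright and show no visible movement. I compared them by eye against the first pictures and did not re-measure their positions.
- **Foot:** I did not see it directly after release. Its height comes from the arm's position.

No check failed. The two cameras disagreed on the point's sideways position when I assumed a height of 0.15–0.17 m. They come together only at about 0.18 m, which is where I took that height from.

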